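# Tuck a specimen strip under the cover plate and hold it flat

## Task

Lift the amber dropper bottle off the specimen board and stand it upright on the worktop. Then bring the metal strip with the orange grip bar over the board and slide its front edge squarely under the blue cover plate until the red line on the strip meets the plate's front edge, without lifting the plate or knocking over or shifting the other things. Finish while holding it there: keep the strip pressed flat onto the white board with about 10 newtons and do not let go.

Things in the scene. Friction and masses are not known exactly. Their poses are not given: they have to be found in the camera images.
- board: white specimen board, fixed, left or right on the worktop; 240 x 200 x 12 mm (x, y, z); origin at the centre of its underside, z up, x towards the end with the cover plate. On its flat top (the bed, 12 mm above the worktop), from x = 20 to 105 mm, stand two rails 12 mm high, inner faces at y = +-70 mm; the cover plate lies on them; a block closes the far end from x = 107 mm
- cover_edge (a point): middle of the front edge of the closed cover plate, at its underside: 20 mm along x from the board's centre, 24 mm above the worktop (12 mm above the bed); axes as the board's, to which it is fixed (it stays if the plate is lifted). The strip slides in along +x into the slot below it, 12 mm high and 140 mm wide
- cover (a joint): blue cover plate, 83 x 170 x 6 mm, 0.12 kg, hinged at its far edge (85 mm beyond its front edge) and held down only by its weight; angle in rad, 0 = lying closed on the rails, grows as its front edge is lifted; it cannot go below 0
- strip_grip (a point): centre of the orange grip bar of the loose metal strip (0.13 kg, flat on the worktop at the start). Bar 12 mm thick (strip's x), 64 mm long (y), 30 mm high; its centre is 38 mm above the strip's underside. It sits on a 4 mm upstand at the near edge of the strip's flat leg. Axes: z up, x from the bar over the flat leg to the front edge
- strip_edge (a point): middle of the strip's front edge, at its underside, 98 mm along the strip's x from the grip bar's centre and 38 mm below it; axes as strip_grip. The flat leg is 100 x 100 mm and 4 mm thick; a red line runs across its top 30 mm behind this edge
- strip: the same metal strip as a whole; origin at the centre of the underside of its flat leg, axes as strip_grip
- bottle_mid (a point): centre, half-way up, of the small amber dropper bottle with white collar and black tip, 33 mm in diameter up to 62 mm above its foot, narrower above, 94 mm tall, z up. At the start it stands on the bed in front of the cover plate (this point 59 mm above the worktop); standing on the worktop this point is 47 mm high
- bottle: the same dropper bottle; origin at the centre of its underside
- white_jar: bystander: white jar with blue lid, 77 x 76 x 161 mm; origin at the centre of its underside (so for the other bystanders)
- beaker: bystander: low clear beaker, 73 x 83 x 98 mm
- lab_timer: bystander: white lab timer lying flat, 62 x 62 x 18 mm
- tape: bystander: roll of blue tape lying flat, 66 x 66 x 18 mm
- weight: bystander: brass calibration weight, 29 mm in diameter, 50 mm tall
Things that resemble listed ones, but are neither listed nor needed, are in the scene too. What is shaped like the strip but brown is not meant.

How it is judged:
On the way, in this order (a step that is already met when the one before it is completed fails the run):
1. the dropper bottle stands upright on the worktop, off the board, let go (height (world z) of bottle_mid below 0.053 m and angle between bottle_mid's own z axis and vertical below 0.15 rad and contact force between the fingers and bottle below 0.1 N), for 0.2 s.
2. the strip's front edge is tucked under the cover plate and lies on the bed (x of strip_edge in the frame of cover_edge between 0.018 and 0.042 m and y of strip_edge in the frame of cover_edge between -0.03 and 0.03 m and z of strip_edge in the frame of cover_edge below -0.0095 m and angle between the x axis of strip_edge and the x axis of board, either way round below 0.15 rad and angle between strip_edge's own z axis and vertical below 0.05 rad), for 0.2 s.
At the end, for the whole second after the job is handed in: Bottle upright (0.15 rad) on the worktop, let go. Strip edge 18 to 42 mm under the cover, within 30 mm of its middle and 2.5 mm of the bed, square within 0.15 rad, flat within 0.05 rad. Fingers still on the strip, at rest, which bears on the board with 4 to 40 N. Cover closed (below 0.03 rad) (all of step 1 and all of step 2 and contact force between strip and board between 4 and 40 N and contact force between the fingers and strip above 1 N and value of joint cover below 0.03 rad and linear speed of strip below 0.02 m/s); the arm keeps its last pose, push and grip.
It fails at once if the cover plate is lifted (more than 0.1 rad) (value of joint cover above 0.1 rad).
It fails at once if the dropper bottle is tipped over (angle between bottle_mid's own z axis and vertical above 0.6 rad).
It fails at once if the strip is pressed on the board with more than 80 N (contact force between strip and board above 80 N).
It fails at once if a bystander is shifted by more than 30 mm (distance of any of white_jar, beaker, lab_timer, tape, weight from where it was at the start of the episode above 0.03 m).
It also fails if it takes over 54 s, if anything falls off the work surface, if the arm or the gripper's body presses on something with over 40 N, if the wrist force passes 120 N, or if a joint passes its speed limit or range.

## Robot

A 6-joint arm with a two-finger parallel gripper is mounted at the origin on a cart in front of the work surface, level with it; the furniture and walls round the work are solid. World frame = base frame: x ahead of the robot, y to its left, z up, the work surface at z = 0. Lengths are in m, angles in rad, forces in N, time in s.
With the tool pointing down it reaches from about 0.35 to 0.775 m from the base axis. Payload 5.5 kg.
Tool frame: the origin (TCP) lies on the mounting face of the last link; the fingertips stand 173 mm ahead of it and the grasp point (between the pads) lies 155 mm ahead of it; z points along the fingers, y is the direction in which the jaws open and shut (so a half turn about z gives the same grasp; the last joint's range is limited). The gripper opens to 85 mm and grips with 20 to 120 N. Pads are 22 mm wide; open, the fingers measure 114 mm over their backs; the gripper's body (76 mm by 85 mm) begins 54 mm behind the grasp point. The pads swing forward as they close: fully open they stand 13 mm farther back than shut.
Start: joints at [1.009, 0.313, 0.046, 1.304, 0, 1.431], TCP at [0.235, 0.525, 0.405] pointing down, gripper open.
Joint ranges: [-2.76, 2.76], [-0.86, 1.69], [-1.03, 1.26], [-2.2, 2.34], [-1.47, 1.5], [-3.14, 3.14]. Speed limits (rad/s): [2.57, 2.57, 3.14, 3.14, 3.14, 3.14].

## Interface

Orientations are given as a unit quaternion [w, x, y, z].
In Python, from workcell import get_state, eyes, env gives the robot as it stands. The module is installed in compiled form; this text tells all that it offers.
- The arm moves only by the tool carry_out, never from a script. Its argument "motion" is a list of rows, each an object of numbers: "jaw": the opening, from -1 (shut) to 1 (fully open); "tx", "ty", "tz": the shift along the tool's x, y, z in cm; "wx", "wy", "wz": the turn, a rotation vector about the tool's x, y, z in degrees. In form: [{"jaw": .., "tx": .., "ty": .., "tz": .., "wx": .., "wy": .., "wz": ..}, ...]. A call has 1 to 20 rows; each row shifts and turns the commanded pose from where the row before left it, along the tool's axes as they then stand; what a row does not reach is not made up. A row lasts 1/8 s, in which the tool goes at most 62.5 mm and 10.7 degrees, less where a joint would pass 70% of its speed; a pose out of reach is approached as far as the arm can. A call with a gripper value outside its range is refused whole. The fingers move at their own pace and stop on an object; "force" is the grip in N (left out, the last holds). Time passes only in rows, so rows that do not move let the fingers close. It gives the time, the measured TCP pose, the force and the opening at its end, in the units of the state.
- get_state(): the state, without advancing time (a new reading comes with each control period).
- eyes.read_camera(name): name is "scene" or "top" or "wrist"; returns the picture (420x560x3 uint8, blue, green, red); there is no depth.
- eyes.calibration(name): a dict with "K" (3x3 intrinsics, pixels), "k1" (the pictures are not rectified: a ray, as slopes to the right and down, at radius r is drawn at 1 + k1 r^2 times it, then the intrinsics apply), "camera_from_world" (4x4, takes a point from world to camera coordinates). Camera axes: x right, y up, looking along -z (the intrinsics and any distortion apply to the point x, -y, -z); pixel columns grow to the right and rows downward; lengths in m; the calibration is good to about 2 mm. A picture is of the moment at which its call begins: read the wrist's pose just before it. calibration takes no time and is no camera call; for the wrist camera it gives the pose at the moment of the call.
- env.hand_in(): hands the job in, once; it reports no verdict.
The state is a dict: "clock": time; "joint_pos": joint angles; "qvel": joint speeds; "tau": joint torques, N m; "tcp_pos": TCP position; "orientation": TCP orientation; "wrist_force": force on the tool from outside, world axes, zero at the start; "ft_torque": the same for the moment, N m; "finger_gap": finger opening in m.
Only numpy, scipy, OpenCV 4.12 (cv2) and the standard library are available. Lean on these libraries where they do the work, as an engineer would, in place of code of your own. Each camera call takes 0.05 s, during which the arm holds its last target.

## Working session

There is one attempt and no reset: what is moved stays moved. The work goes in short steps, Python scripts to look and compute and a tool call to move; the robot and the scene stay as the last step left them, time stands still between calls to the robot, and variables do not carry over. Pictures are saved under pics/ and viewed, and the job is handed in when it is done.

Besides the shell and the picture viewer there is one more tool, called after "Call:" as name([rows], argument=value, ...), one row to a line, values as JSON. carry_out: Moves the arm, as the interface text tells. Its arguments: {"type":"object","properties":{"motion":{"type":"array"},"force":{"type":"number"}},"required":["motion"]}

```bash
mkdir -p pics; python3 - <<'E'
from workcell import get_state, eyes, env
import cv2
print(get_state())
for n in ["scene","top","wrist"]:
    c=eyes.calibration(n); print(n,c)
    cv2.imwrite(f"pics/{n}0.png",eyes.read_camera(n))
E
```

```text
{'clock': 0.0, 'joint_pos': array([ 1.00938981e+00,  3.13985045e-01,  4.49665029e-02,  1.30363937e+00,
       -2.30751923e-05,  1.43122262e+00]), 'qvel': array([ 0.00036446, -0.00170902, -0.00062112,  0.0010031 , -0.00112621,
       -0.00039259]), 'tau': array([-1.29511362e-03, -4.80633116e+01,  2.98530811e+01,  1.95570441e-02,
       -3.32066011e-04,  2.16820524e-05]), 'tcp_pos': array([0.23530622, 0.52441275, 0.40381224]), 'orientation': array([-3.08758493e-04,  2.09355984e-01,  9.77839049e-01, -8.78164548e-04]), 'wrist_force': array([-0.3676522 ,  0.68890899, -0.40748674]), 'ft_torque': array([ 0.05089734,  0.02010356, -0.04864707]), 'finger_gap': 0.0853794777627137}
scene {'K': array([[388.32386688,   0.        , 277.50511668],
       [  0.        , 388.32386688, 214.04126373],
       [  0.        ,   0.        ,   1.        ]]), 'k1': 0.02707329353220903, 'camera_from_world': array([[ 0.82816295, -0.56044546, -0.00685667, -0.42719416],
       [ 0.40985231,  0.59719815,  0.68947477, -0.3525425 ],
       [-0.38231821, -0.57380768,  0.72427725, -0.72383377],
       [ 0.        ,  0
[... 454 characters left out ...]
140667e-03,  9.90105107e-01,
        -1.35755105e+00],
       [ 0.00000000e+00,  0.00000000e+00,  0.00000000e+00,
         1.00000000e+00]])}
wrist {'K': array([[293.84996493,   0.        , 282.06888325],
       [  0.        , 293.84996493, 213.71089692],
       [  0.        ,   0.        ,   1.        ]]), 'k1': -0.020344407861057758, 'camera_from_world': array([[ 4.09467738e-01,  9.12324416e-01, -5.75811474e-04,
        -5.74679280e-01],
       [-8.67766223e-01,  3.89274223e-01, -3.08945562e-01,
         3.96176216e-02],
       [-2.81634431e-01,  1.27002910e-01,  9.51079549e-01,
        -3.81652229e-01],
       [ 0.00000000e+00,  0.00000000e+00,  0.00000000e+00,
         1.00000000e+00]])}
```

View pics/scene0.png

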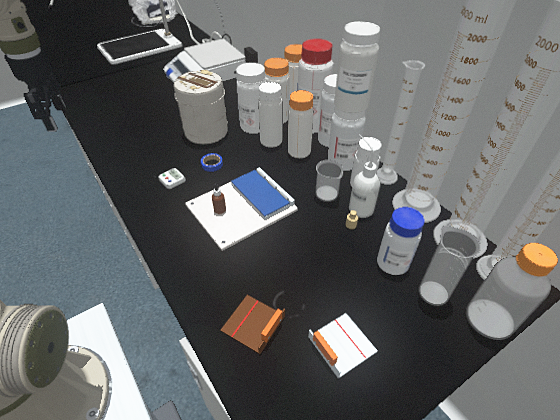

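View pics/top0.png

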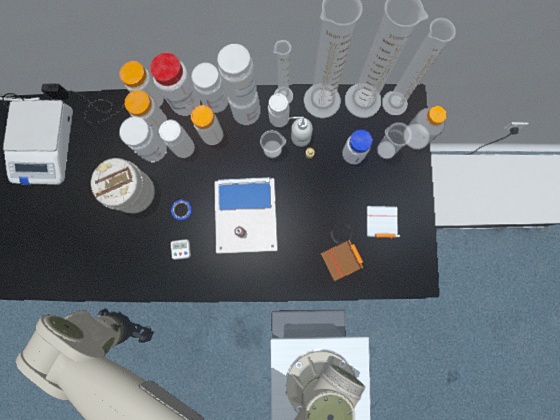

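View pics/wrist0.png

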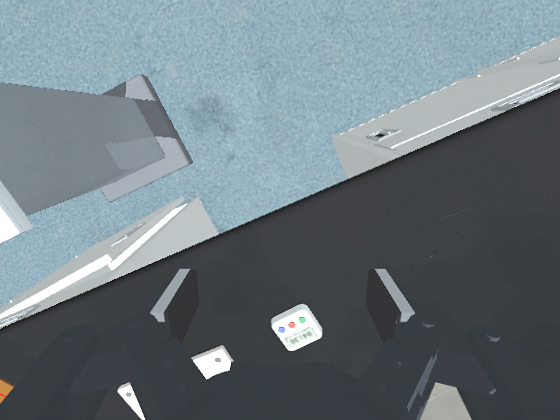

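The top view shows the board at about (246,216) with its cover to the far side, and the bottle at (239,231). The strip is at (382,222) with its grip near (385,236), and the brown decoy is at (342,261). Next I'll zoom in.

```bash
cat > h.py <<'E'
import numpy as np, cv2
def ray(c,uv):
    K=c["K"];k=c["k1"]
    uv=np.atleast_2d(np.array(uv,float))
    d=np.array([k,0,0,0,0.])
    p=cv2.undistortPoints(uv.reshape(-1,1,2),K,d).reshape(-1,2)
    T=c["camera_from_world"];R=T[:3,:3];t=T[:3,3]
    dirs=np.c_[p[:,0],-p[:,1],-np.ones(len(p))]@R
    return -R.T@t,dirs
def onz(c,uv,z):
    o,d=ray(c,uv); s=(z-o[2])/d[:,2]; return o+s[:,None]*d
def proj(c,P):
    T=c["camera_from_world"];P=np.atleast_2d(P)
    q=P@T[:3,:3].T+T[:3,3]
    x=q[:,0]/-q[:,2];y=-q[:,1]/-q[:,2];f=1+c["k1"]*(x*x+y*y)
    K=c["K"];return np.c_[K[0,0]*x*f+K[0,2],K[1,1]*y*f+K[1,2]]
E
python3 - <<'E'
import cv2
t=cv2.imread("pics/top0.png");s=cv2.imread("pics/scene0.png")
cv2.imwrite("pics/c1.png",cv2.resize(t[165:265,195:295],None,fx=6,fy=6,interpolation=2))
cv2.imwrite("pics/c2.png",cv2.resize(t[195:285,310:410],None,fx=6,fy=6,interpolation=2))
cv2.imwrite("pics/c3.png",cv2.resize(s[160:250,170:310],None,fx=5.5,fy=5.5,interpolation=2))
cv2.imwrite("pics/c4.png",cv2.resize(s[300:390,290:390],None,fx=6,fy=6,interpolation=2))
E
```

```text
(no output)
```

View pics/c1.png

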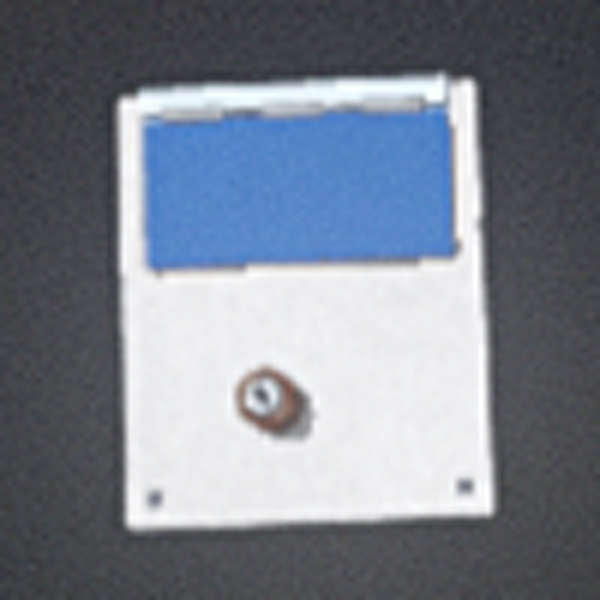

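View pics/c2.png

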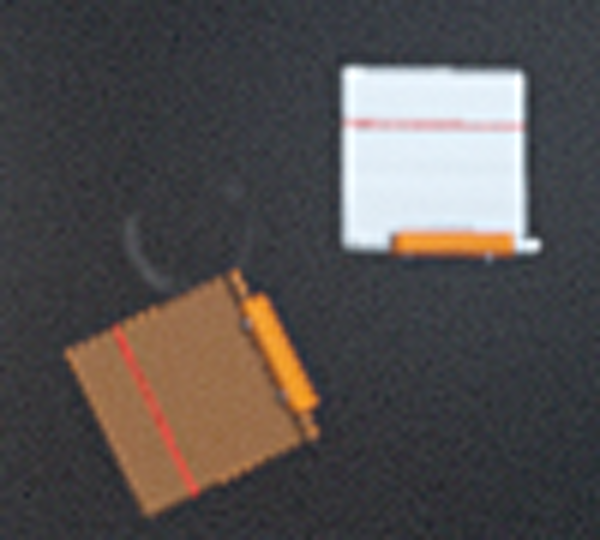

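View pics/c3.png

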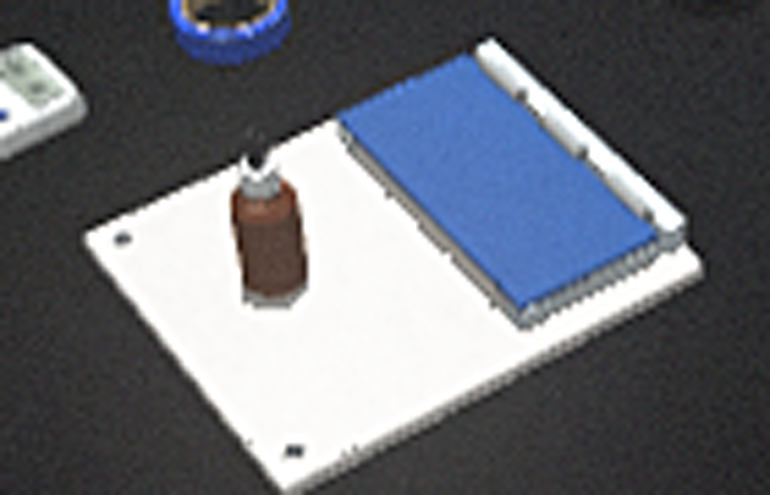

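View pics/c4.png

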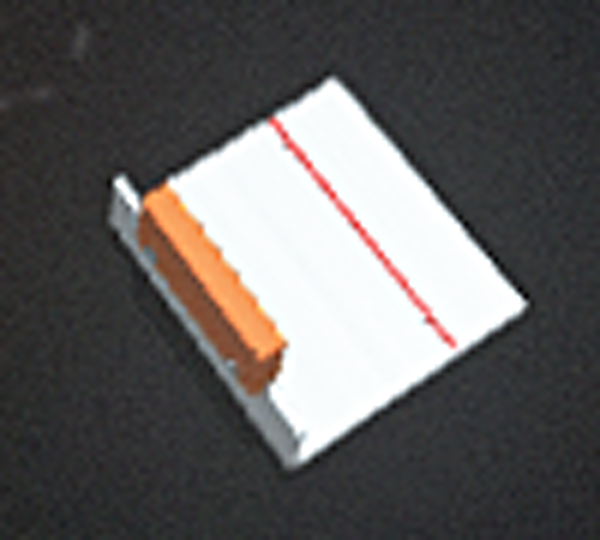

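```bash
cat > fit.py <<'E'
from workcell import get_state, eyes, env
from h import *
from scipy.optimize import least_squares
ct=eyes.calibration("top");cs=eyes.calibration("scene")
def px(pts,off,f): return (np.array(pts,float)+.5)/f-.5+np.array(off)
def fit(name,data,x0):
    def res(p,full=False):
        c,s=np.cos(p[2]),np.sin(p[2]);o=[]
        for cam,M,uv in data:
            M=np.array(M)/1000.
            W=np.c_[p[0]+c*M[:,0]-s*M[:,1],p[1]+s*M[:,0]+c*M[:,1],M[:,2]]
            o.append(proj(cam,W)-uv)
        return o if full else np.concatenate(o).ravel()
    r=least_squares(res,x0,loss="soft_l1");print(name,r.x);print([np.round(q,1).tolist() for q in res(r.x,True)])
    return r.x
T1=lambda p:px(p,(195,165),6);T2=lambda p:px(p,(310,195),6);S3=lambda p:px(p,(170,160),5.5);S4=lambda p:px(p,(290,300),6)
b=fit("board",[(ct,[(-120,100,12),(-120,-100,12),(20,85,30),(20,-85,30)],T1([(127,525),(494,514),(148,270),(457,254)])),
 (cs,[(-120,100,12),(-120,-100,12),(120,-100,12),(20,85,30),(20,-85,30)],S3([(85,235),(288,488),(702,268),(342,118),(520,306)]))],[.55,.2,0])
s=fit("strip(leg ctr)",[(ct,[(50,50,4),(50,-50,4),(-54,32,53),(-54,-32,53),(-42,32,53),(-42,-32,53)],T2([(343,67),(524,70),(392,255),(515,255),(392,233),(515,233)])),
 (cs,[(50,50,4),(50,-50,4),(20,50,4),(20,-50,4)],S4([(335,77),(528,303),(272,118),(455,347)]))],[.5,-.15,0])
print("bottle tip top",onz(ct,T1([(262,397)]),.106),"foot scene",onz(cs,S3([(273,292)]),.012))
# bottle via both: triangulate tip
print("bottle tip scene",onz(cs,S3([(256,135)]),.106))
for n,uv,z in [("timer",(180,250),.018),("tape",(181,210),.018),("weight",(310,153),.05),("beaker",(272,145),.09),("jar",(360,140),.16)]: print(n,onz(ct,[uv],z)[0])
E
python3 fit.py
```

```text
board [0.55517487 0.23533755 0.02376025]
[[[0.1, -0.0], [-0.1, -0.4], [-0.5, -0.7], [-0.2, -0.1]], [[-0.2, 0.2], [-0.9, 0.5], [1.1, -0.2], [-0.9, -0.3], [0.3, 0.8]]]
strip(leg ctr) [ 0.52717278 -0.2178151  -0.03304142]
[[[-0.0, 0.2], [-0.7, 0.3], [0.5, -1.0], [-0.3, -0.7], [0.4, -1.0], [-0.4, -0.8]], [[-0.1, 0.1], [-0.6, 0.4], [-0.6, 0.0], [0.2, 0.8]]]
bottle tip top [[0.49386583 0.24854542 0.106     ]] foot scene [[0.49244614 0.24462646 0.012     ]]
bottle tip scene [[0.49966532 0.25161908 0.106     ]]
timer [0.44046172 0.45009947 0.018     ]
tape [0.57280027 0.44882241 0.018     ]
weight [0.75102448 0.01886198 0.05      ]
beaker [0.76851955 0.14235453 0.09      ]
jar [ 0.76054895 -0.12785349  0.16      ]
```

Call:
carry_out([
  {"jaw": 1,"wz": 9.2},
  {"jaw": 1,"wz": 9.2},
  {"jaw": 1,"wz": 9.2},
  {"jaw": 1,"wz": 9.2},
  {"jaw": 1,"wz": 9.2},
  {"jaw": 1,"wz": 9.2},
  {"jaw": 1,"wz": 9.2},
  {"jaw": 1,"tx": -3.5,"ty": 3.15},
  {"jaw": 1,"tx": -3.5,"ty": 3.15},
  {"jaw": 1,"tx": -3.5,"ty": 3.15},
  {"jaw": 1,"tx": -3.5,"ty": 3.15},
  {"jaw": 1,"tx": -3.5,"ty": 3.15},
  {"jaw": 1,"tx": -3.5,"ty": 3.15},
  {"jaw": 1,"tx": -3.5,"ty": 3.15},
  {"jaw": 1,"tx": -3.8,"ty": 3.15},
  {"jaw": 1},
  {"jaw": 1},
])

```text
invalid input at $.motion[0]: expected keys jaw, tx, ty, tz, wx, wy, wz
```

```bash
cat > look.py <<'E'
import sys
from workcell import get_state, eyes, env
from h import *
import pickle
n=sys.argv[1]
s=get_state();c=eyes.calibration("wrist");im=eyes.read_camera("wrist")
cv2.imwrite(f"pics/{n}.png",im);pickle.dump(c,open(f"pics/{n}.pkl","wb"))
q=s["orientation"];print(s["clock"],s["tcp_pos"],q,"yaw y",np.degrees(2*np.arctan2(q[2],q[1]))-90,"F",s["wrist_force"],"M",s["ft_torque"],s["finger_gap"])
E
python3 look.py w1
```

```text
0.15 [0.23536052 0.52448881 0.40403171] [-2.13849232e-04  2.09355251e-01  9.77839418e-01 -6.37335964e-04] yaw y 65.83085242132901 F [-0.49739436  0.07488152 -0.01756052] M [-0.00704509  0.01078353  0.01676732] 0.08540088107375172
```

View pics/w1.png

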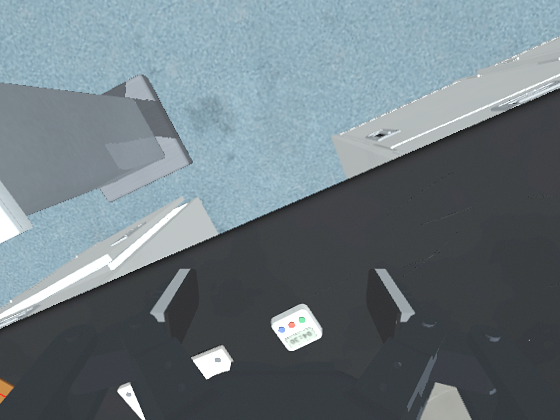

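The call was refused because every row needs all seven keys. The picture is the same view as at the start, with the timer at (297,328). I'll send the move again with full rows.

Call:
carry_out([
  {"jaw": 1,"tx": 0,"ty": 0,"tz": 0,"wx": 0,"wy": 0,"wz": 9.2},
  {"jaw": 1,"tx": 0,"ty": 0,"tz": 0,"wx": 0,"wy": 0,"wz": 9.2},
  {"jaw": 1,"tx": 0,"ty": 0,"tz": 0,"wx": 0,"wy": 0,"wz": 9.2},
  {"jaw": 1,"tx": 0,"ty": 0,"tz": 0,"wx": 0,"wy": 0,"wz": 9.2},
  {"jaw": 1,"tx": 0,"ty": 0,"tz": 0,"wx": 0,"wy": 0,"wz": 9.2},
  {"jaw": 1,"tx": 0,"ty": 0,"tz": 0,"wx": 0,"wy": 0,"wz": 9.2},
  {"jaw": 1,"tx": 0,"ty": 0,"tz": 0,"wx": 0,"wy": 0,"wz": 9.2},
  {"jaw": 1,"tx": -3.5,"ty": 3.1,"tz": 0,"wx": 0,"wy": 0,"wz": 0},
  {"jaw": 1,"tx": -3.5,"ty": 3.1,"tz": 0,"wx": 0,"wy": 0,"wz": 0},
  {"jaw": 1,"tx": -3.5,"ty": 3.1,"tz": 0,"wx": 0,"wy": 0,"wz": 0},
  {"jaw": 1,"tx": -3.5,"ty": 3.1,"tz": 0,"wx": 0,"wy": 0,"wz": 0},
  {"jaw": 1,"tx": -3.5,"ty": 3.1,"tz": 0,"wx": 0,"wy": 0,"wz": 0},
  {"jaw": 1,"tx": -3.5,"ty": 3.1,"tz": 0,"wx": 0,"wy": 0,"wz": 0},
  {"jaw": 1,"tx": -3.5,"ty": 3.1,"tz": 0,"wx": 0,"wy": 0,"wz": 0},
  {"jaw": 1,"tx": -3.8,"ty": 3.5,"tz": 0,"wx": 0,"wy": 0,"wz": 0},
  {"jaw": 1,"tx": 0,"ty": 0,"tz": 0,"wx": 0,"wy": 0,"wz": 0},
  {"jaw": 1,"tx": 0,"ty": 0,"tz": 0,"wx": 0,"wy": 0,"wz": 0},
])

```text
clock: 2.33
tcp_pos: [0.4942, 0.2479, 0.4044]
orientation: [-0.0, 0.698, 0.716, -0.0]
wrist_force: [0.8, 0.8, -0.5]
finger_gap: 0.0854
```

```bash
python3 look.py w2
```

```text
2.325 [0.49424005 0.24790378 0.40437282] [-4.30976226e-04  6.98464063e-01  7.15644918e-01 -3.44651525e-04] yaw y 1.3921727851737842 F [ 0.83440873  0.77880192 -0.45379145] M [-0.00506256  0.02422259  0.00780763] 0.08543130188674398
```

View pics/w2.png

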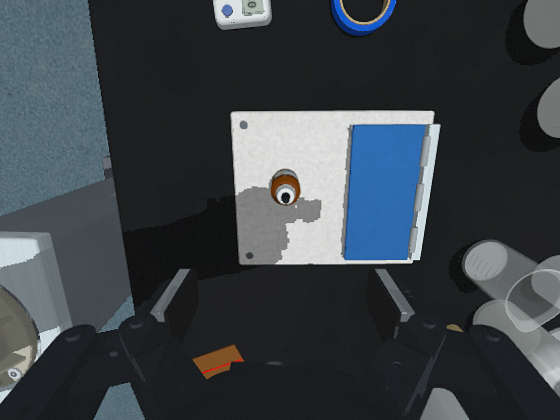

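The wrist view shows the board corners at (232,111), (238,264) and (434,111). The cover's front edge runs from (352,125) to (344,258), and the bottle tip is at (285,197). I'll refit with these.

```bash
sed -i 's/^b=fit/if __name__=="__main__":pass\nb=fit/' fit.py; cat > fit2.py <<'E'
import io,contextlib
with contextlib.redirect_stdout(io.StringIO()):
    from fit import *
import pickle
cw=pickle.load(open("pics/w2.pkl","rb"))
x=fit("board wrist",[(cw,[(-120,100,12),(-120,-100,12),(120,100,12),(20,85,30),(20,-85,30)],np.array([(232,111),(238,264.5),(434,111),(352,125),(344,259)],float))],b)
print("wrist tip",onz(cw,[(285,197)],.106),"ring bottom",onz(cw,[(285,174)],.012))
B=lambda P:np.array([x[0],x[1]])+np.array([[np.cos(x[2]),-np.sin(x[2])],[np.sin(x[2]),np.cos(x[2])]])@P
print("final tcp xy (bar at board -48)",B([-.048,0]),"start",B([-.093,0]))
E
python3 fit2.py; python3 -c "
import cv2;i=cv2.imread('pics/w2.png');cv2.imwrite('pics/c5.png',cv2.resize(i[100:280,220:450],None,fx=3.3,fy=3.3,interpolation=2))"
```

```text
board wrist [0.55306783 0.23802756 0.02699024]
[[[-1.7, 0.1], [0.5, -0.0], [0.7, -0.0], [0.5, -0.6], [-0.7, 1.5]]]
wrist tip [[0.4958696  0.25707636 0.106     ]] ring bottom [[0.49647952 0.26197367 0.012     ]]
final tcp xy (bar at board -48) [0.50508532 0.23673219] start [0.46010171 0.23551778]
```

View pics/c5.png

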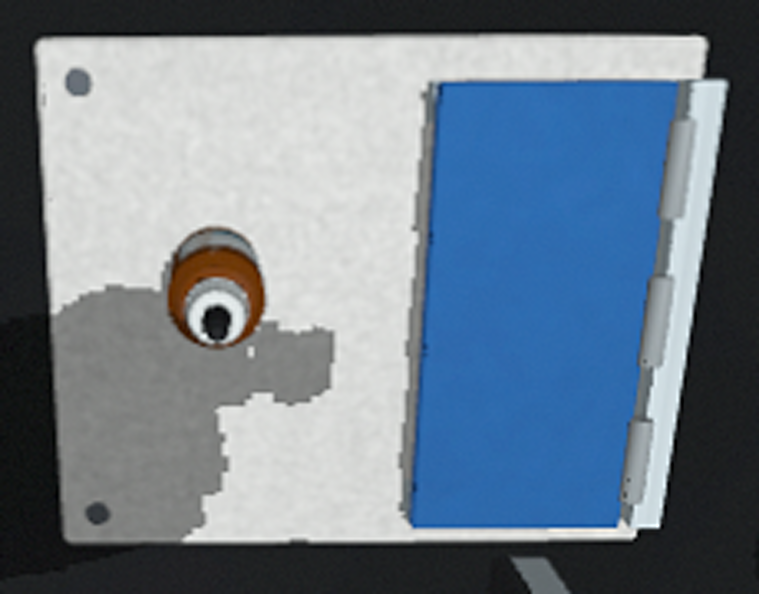

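Call:
carry_out([
  {"jaw": 1,"tx": 0.2,"ty": 0.05,"tz": 4,"wx": 0,"wy": 0,"wz": 0},
  {"jaw": 1,"tx": 0.2,"ty": 0.05,"tz": 4,"wx": 0,"wy": 0,"wz": 0},
  {"jaw": 1,"tx": 0,"ty": 0,"tz": 0,"wx": 0,"wy": 0,"wz": 0},
  {"jaw": 1,"tx": 0,"ty": 0,"tz": 0,"wx": 0,"wy": 0,"wz": 0},
])

```text
clock: 2.88
tcp_pos: [0.4951, 0.2529, 0.3261]
orientation: [0.0, 0.698, 0.716, 0.001]
wrist_force: [-0.5, 0.3, -0.5]
finger_gap: 0.0857
```

```bash
python3 look.py w3
```

```text
2.875 [0.49513257 0.25287598 0.32611475] [2.50197915e-04 6.97694393e-01 7.16395227e-01 5.92455763e-04] yaw y 1.5153443921014542 F [-0.45935275  0.3250129  -0.47768811] M [ 0.02317281 -0.01143373  0.02285068] 0.08566365500361255
```

View pics/w3.png

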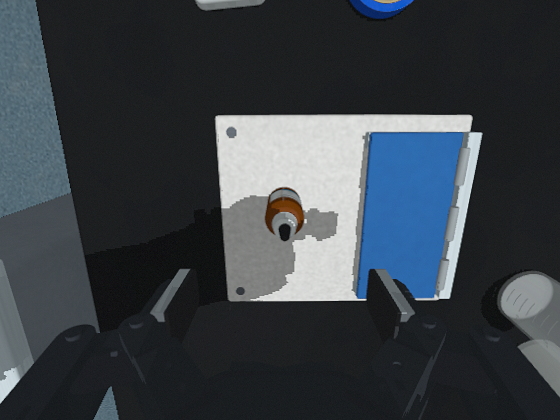

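```bash
python3 - <<'E'
import io,contextlib
with contextlib.redirect_stdout(io.StringIO()):
    from fit import *
import pickle
cw=pickle.load(open("pics/w3.pkl","rb"));c2=pickle.load(open("pics/w2.pkl","rb"))
fit("board",[(cw,[(-120,100,12),(-120,-100,12),(120,100,12),(20,85,30)],np.array([(216,115),(228,300.5),(471,115),(370,132.5)],float))],b)
print(onz(cw,[(285,233)],.106),onz(cw,[(284.5,187)],.012)-[0,.0165,0], onz(c2,[(285.5,169.5)],.012)-[0,.0165,0])
# project grasp-point & predicted bottle
for y in (.248,.252,.256):print(y,proj(cw,[(.495,y,.106),(.495,y+.0165,.012)]))
# tool bias: finger pads midpoint
E
```

```text
board [0.5532126  0.23800408 0.02929648]
[[[-1.6, 0.0], [-0.5, 0.8], [2.1, 0.0], [0.3, -0.2]]]
[[0.49678131 0.25675797 0.106     ]] [[0.49690397 0.25178754 0.012     ]] [[0.49694623 0.25111183 0.012     ]]
0.248 [[282.11986895 244.44927144]
 [282.47698804 190.67633208]]
0.252 [[282.27030744 239.22965471]
 [282.58533256 186.74071609]]
0.256 [[282.42256769 233.94640455]
 [282.69458408 182.77221411]]
```

The bottle is near (0.496, 0.2505). Now I'll descend and grasp it.

Call:
carry_out([
  {"jaw": 1,"tx": -0.25,"ty": 0.1,"tz": 3,"wx": 0,"wy": 0,"wz": 0},
  {"jaw": 1,"tx": 0,"ty": 0,"tz": 3,"wx": 0,"wy": 0,"wz": 0},
  {"jaw": 1,"tx": 0,"ty": 0,"tz": 3,"wx": 0,"wy": 0,"wz": 0},
  {"jaw": 1,"tx": 0,"ty": 0,"tz": 1.7,"wx": 0,"wy": 0,"wz": 0},
  {"jaw": 1,"tx": 0,"ty": 0,"tz": 0,"wx": 0,"wy": 0,"wz": 0},
  {"jaw": 0.3,"tx": 0,"ty": 0,"tz": 0,"wx": 0,"wy": 0,"wz": 0},
  {"jaw": 0,"tx": 0,"ty": 0,"tz": 0,"wx": 0,"wy": 0,"wz": 0},
  {"jaw": -0.3,"tx": 0,"ty": 0,"tz": 0,"wx": 0,"wy": 0,"wz": 0},
  {"jaw": -0.6,"tx": 0,"ty": 0,"tz": 0,"wx": 0,"wy": 0,"wz": 0},
  {"jaw": -1,"tx": 0,"ty": 0,"tz": 0,"wx": 0,"wy": 0,"wz": 0},
  {"jaw": -1,"tx": 0,"ty": 0,"tz": 0,"wx": 0,"wy": 0,"wz": 0},
  {"jaw": -1,"tx": 0,"ty": 0,"tz": 0,"wx": 0,"wy": 0,"wz": 0},
], force=30)

```text
clock: 4.42
tcp_pos: [0.4968, 0.2497, 0.2188]
orientation: [0.0, 0.698, 0.716, 0.001]
wrist_force: [-0.4, -0.5, 7.5]
finger_gap: 0.0322
```

```bash
python3 look.py w4
```

```text
4.425 [0.49682092 0.24973138 0.21876507] [3.77351749e-04 6.98193317e-01 7.15908654e-01 8.65708036e-04] yaw y 1.4354848456461866 F [-0.4429948  -0.52706528  7.52042528] M [-0.08361987  0.1812665  -0.01309787] 0.03220226943326983
```

View pics/w4.png

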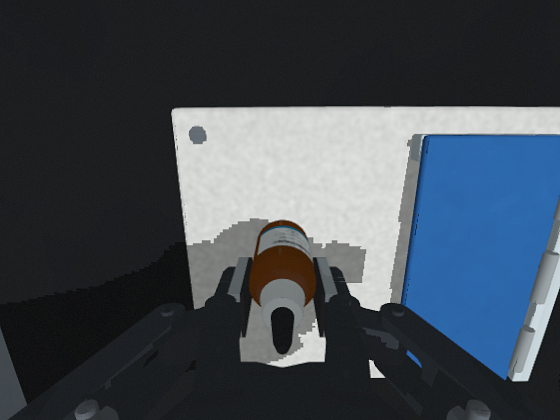

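Call:
carry_out([
  {"jaw": -1,"tx": 0,"ty": 0,"tz": -2,"wx": 0,"wy": 0,"wz": 0},
  {"jaw": -1,"tx": 0,"ty": 0,"tz": -3,"wx": 0,"wy": 0,"wz": 0},
  {"jaw": -1,"tx": 0,"ty": 0,"tz": -4,"wx": 0,"wy": 0,"wz": 0},
  {"jaw": -1,"tx": -2.3,"ty": 1.1,"tz": 0,"wx": 0,"wy": 0,"wz": 0},
  {"jaw": -1,"tx": -4,"ty": 2.1,"tz": 0,"wx": 0,"wy": 0,"wz": 0},
  {"jaw": -1,"tx": -5,"ty": 2.7,"tz": 0,"wx": 0,"wy": 0,"wz": 0},
  {"jaw": -1,"tx": -5,"ty": 2.7,"tz": 0,"wx": 0,"wy": 0,"wz": 0},
  {"jaw": -1,"tx": -4,"ty": 2.1,"tz": 0,"wx": 0,"wy": 0,"wz": 0},
  {"jaw": -1,"tx": -2,"ty": 1.1,"tz": 0,"wx": 0,"wy": 0,"wz": 0},
  {"jaw": -1,"tx": 0,"ty": 0,"tz": 0,"wx": 0,"wy": 0,"wz": 0},
  {"jaw": -1,"tx": 0,"ty": 0,"tz": 3,"wx": 0,"wy": 0,"wz": 0},
  {"jaw": -1,"tx": 0,"ty": 0,"tz": 3,"wx": 0,"wy": 0,"wz": 0},
  {"jaw": -1,"tx": 0,"ty": 0,"tz": 2,"wx": 0,"wy": 0,"wz": 0},
  {"jaw": -1,"tx": 0,"ty": 0,"tz": 1,"wx": 0,"wy": 0,"wz": 0},
  {"jaw": -1,"tx": 0,"ty": 0,"tz": 0,"wx": 0,"wy": 0,"wz": 0},
  {"jaw": -1,"tx": 0,"ty": 0,"tz": 0,"wx": 0,"wy": 0,"wz": 0},
])

```text
clock: 6.48
tcp_pos: [0.6203, 0.03, 0.2187]
orientation: [0.001, 0.698, 0.716, 0.001]
wrist_force: [0.7, -0.6, 0.2]
finger_gap: 0.0326
```

```bash
python3 look.py w5
```

```text
6.475 [0.62026982 0.03000416 0.218734  ] [5.39796491e-04 6.97998931e-01 7.16098390e-01 5.44163019e-04] yaw y 1.4666119031592189 F [ 0.65734955 -0.56165273  0.23900302] M [-0.002747    0.02923362 -0.013022  ] 0.03260685817233375
```

View pics/w5.png

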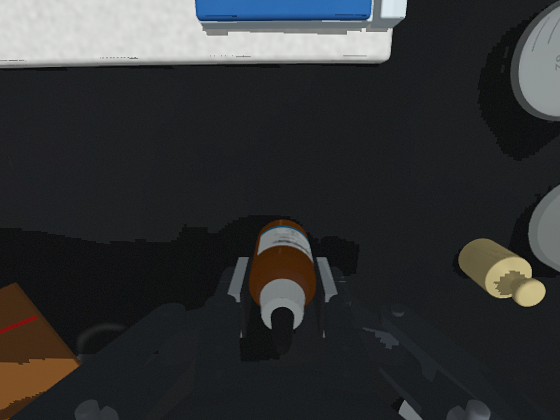

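The bottle is held upright at (285,265), and the brass weight at (505,270) is clear. I'll lower gently.

Call:
carry_out([
  {"jaw": -1,"tx": 0,"ty": 0,"tz": 0.6,"wx": 0,"wy": 0,"wz": 0},
  {"jaw": -1,"tx": 0,"ty": 0,"tz": 0.3,"wx": 0,"wy": 0,"wz": 0},
  {"jaw": -1,"tx": 0,"ty": 0,"tz": 0.1,"wx": 0,"wy": 0,"wz": 0},
  {"jaw": -1,"tx": 0,"ty": 0,"tz": 0,"wx": 0,"wy": 0,"wz": 0},
])

```text
clock: 7.02
tcp_pos: [0.6199, 0.0295, 0.2076]
orientation: [-0.0, 0.698, 0.716, -0.0]
wrist_force: [0.3, -0.8, 0.0]
finger_gap: 0.032
```

Call:
carry_out([
  {"jaw": -1,"tx": 0,"ty": 0,"tz": 0.1,"wx": 0,"wy": 0,"wz": 0},
  {"jaw": -1,"tx": 0,"ty": 0,"tz": 0,"wx": 0,"wy": 0,"wz": 0},
])

```text
clock: 7.28
tcp_pos: [0.62, 0.0296, 0.2068]
orientation: [0.0, 0.698, 0.716, 0.0]
wrist_force: [0.5, 0.2, 0.1]
finger_gap: 0.032
```

Call:
carry_out([
  {"jaw": -1,"tx": 0,"ty": 0,"tz": 0.1,"wx": 0,"wy": 0,"wz": 0},
  {"jaw": -1,"tx": 0,"ty": 0,"tz": 0,"wx": 0,"wy": 0,"wz": 0},
])

```text
clock: 7.52
tcp_pos: [0.62, 0.0296, 0.2068]
orientation: [0.0, 0.698, 0.716, 0.0]
wrist_force: [-1.9, -0.3, 6.1]
finger_gap: 0.0323
```

The bottle touches down with 6 N. Next: release it and rise clear.

Call:
carry_out([
  {"jaw": -1,"tx": 0,"ty": 0,"tz": -0.05,"wx": 0,"wy": 0,"wz": 0},
  {"jaw": -0.1,"tx": 0,"ty": 0,"tz": 0,"wx": 0,"wy": 0,"wz": 0},
  {"jaw": 0.2,"tx": 0,"ty": 0,"tz": 0,"wx": 0,"wy": 0,"wz": 0},
  {"jaw": 0.6,"tx": 0,"ty": 0,"tz": 0,"wx": 0,"wy": 0,"wz": 0},
  {"jaw": 1,"tx": 0,"ty": 0,"tz": 0,"wx": 0,"wy": 0,"wz": 0},
  {"jaw": 1,"tx": 0,"ty": 0,"tz": 0,"wx": 0,"wy": 0,"wz": 0},
  {"jaw": 1,"tx": 0,"ty": 0,"tz": 0,"wx": 0,"wy": 0,"wz": 0},
  {"jaw": 1,"tx": 0,"ty": 0,"tz": -3,"wx": 0,"wy": 0,"wz": 0},
  {"jaw": 1,"tx": 0,"ty": 0,"tz": -4,"wx": 0,"wy": 0,"wz": 0},
  {"jaw": 1,"tx": 0,"ty": 0,"tz": -4,"wx": 0,"wy": 0,"wz": 0},
  {"jaw": 1,"tx": 0,"ty": 0,"tz": -4,"wx": 0,"wy": 0,"wz": 0},
  {"jaw": 1,"tx": 0,"ty": 0,"tz": 0,"wx": 0,"wy": 0,"wz": 0},
])

```text
clock: 9.02
tcp_pos: [0.621, 0.0295, 0.3604]
orientation: [0.003, 0.698, 0.716, 0.002]
wrist_force: [0.4, -0.1, 0.4]
finger_gap: 0.0856
```

```bash
python3 look.py w6; python3 - <<'E'
from workcell import eyes
import cv2
cv2.imwrite("pics/s6.png",eyes.read_camera("scene"))
E
```

```text
9.025 [0.62099832 0.02952939 0.36041722] [0.00289821 0.69817554 0.71591654 0.00245494] yaw y 1.4375737352365547 F [ 0.39645232 -0.11456789  0.35050981] M [ 0.02257271 -0.05164406  0.01048253] 0.08559467256077238
```

View pics/s6.png

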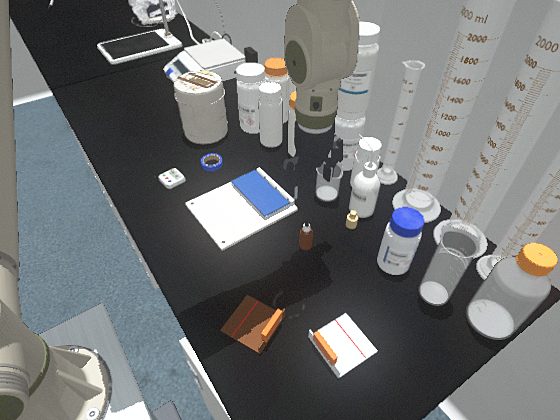

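View pics/w6.png

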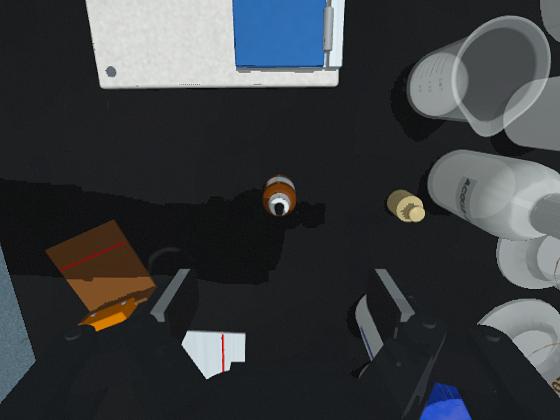

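The bottle stands upright at (280,195) in the wrist view. Now I'll hover over the strip.

Call:
carry_out([
  {"jaw": 1,"tx": -3,"ty": -1.8,"tz": -1,"wx": 0,"wy": 0,"wz": 0},
  {"jaw": 1,"tx": -5,"ty": -3.1,"tz": -1,"wx": 0,"wy": 0,"wz": 0},
  {"jaw": 1,"tx": -5,"ty": -3.1,"tz": -1,"wx": 0,"wy": 0,"wz": 0},
  {"jaw": 1,"tx": -5,"ty": -3.1,"tz": 0,"wx": 0,"wy": 0,"wz": 1.6},
  {"jaw": 1,"tx": -4,"ty": -2.4,"tz": 0,"wx": 0,"wy": 0,"wz": 1.6},
  {"jaw": 1,"tx": -2.2,"ty": -1.3,"tz": 0,"wx": 0,"wy": 0,"wz": 0},
  {"jaw": 1,"tx": 0,"ty": 0,"tz": 0,"wx": 0,"wy": 0,"wz": 0},
  {"jaw": 1,"tx": 0,"ty": 0,"tz": 0,"wx": 0,"wy": 0,"wz": 0},
  {"jaw": 1,"tx": 0,"ty": 0,"tz": 0,"wx": 0,"wy": 0,"wz": 0},
])

```text
clock: 10.25
tcp_pos: [0.4761, -0.2138, 0.3857]
orientation: [-0.0, 0.717, 0.697, 0.0]
wrist_force: [0.6, 0.6, 0.7]
finger_gap: 0.0855
```

```bash
python3 look.py w7
```

```text
10.25 [ 0.4760752  -0.21379432  0.38566845] [-4.72593419e-04  7.17424430e-01  6.96636176e-01  4.69889844e-05] yaw y -1.6845012363141763 F [0.64793039 0.58416552 0.65902655] M [0.00421174 0.01092584 0.00817488] 0.0855041210680025
```

View pics/w7.png

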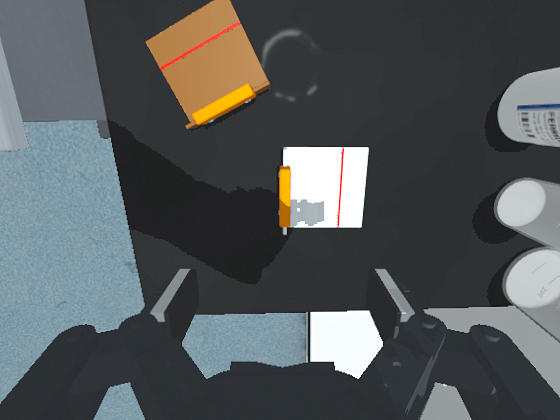

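```bash
python3 -c "
import cv2;i=cv2.imread('pics/w7.png');cv2.imwrite('pics/c7.png',cv2.resize(i[140:240,270:380],None,fx=6,fy=6,interpolation=2))"
```

```text
(no output)
```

View pics/c7.png

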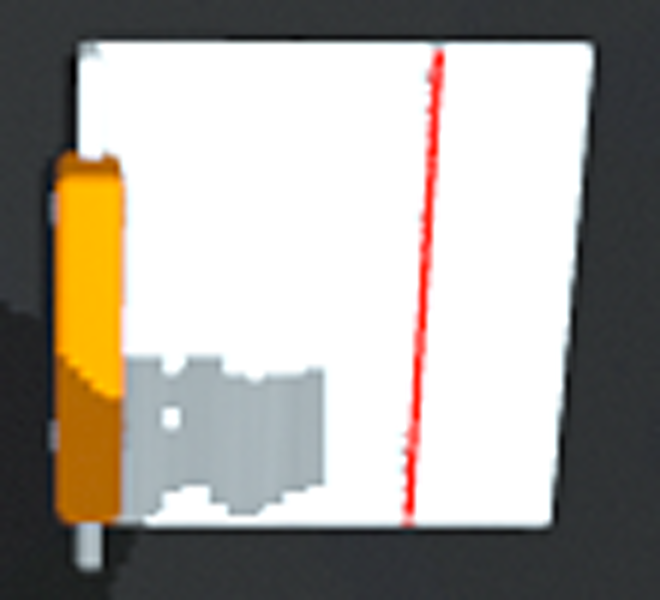

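```bash
python3 - <<'E'
import io,contextlib
with contextlib.redirect_stdout(io.StringIO()):
    from fit import *
import pickle
cw=pickle.load(open("pics/w7.pkl","rb"))
P=lambda p:px(p,(270,140),6)
x=fit("strip",[(cw,[(50,50,4),(50,-50,4),(20,50,4),(20,-50,4),(-54,32,53),(-42,32,53),(-54,-32,53),(-42,-32,53)],P([(594,42),(552,526),(440,44),(408,526),(57,177),(122,177),(55,522),(122,522)]))],s)
c,si=np.cos(x[2]),np.sin(x[2])
print("deg",np.degrees(x[2]),"bar",x[0]-.048*c,x[1]-.048*si, "topcam bar",s[0]-.048,s[1]+.048*.033)
E
```

```text
strip [ 0.52607033 -0.21699404 -0.03168807]
[[[-0.7, 0.6], [-0.8, -0.5], [-0.4, 0.1], [-0.1, -0.5], [0.1, -0.2], [0.9, -0.2], [0.5, 0.2], [0.2, 0.3]]]
deg -1.815592747150848 bar 0.4780944268677585 -0.215473263951318 topcam bar 0.47917277664328145 -0.2162311001019377
```

Call:
carry_out([
  {"jaw": 1,"tx": -0.2,"ty": 0.2,"tz": 4,"wx": 0,"wy": 0,"wz": 0.1},
  {"jaw": 1,"tx": 0,"ty": 0,"tz": 5,"wx": 0,"wy": 0,"wz": 0},
  {"jaw": 1,"tx": 0,"ty": 0,"tz": 5,"wx": 0,"wy": 0,"wz": 0},
  {"jaw": 1,"tx": 0,"ty": 0,"tz": 3.5,"wx": 0,"wy": 0,"wz": 0},
  {"jaw": 1,"tx": 0,"ty": 0,"tz": 1.5,"wx": 0,"wy": 0,"wz": 0},
  {"jaw": 1,"tx": 0,"ty": 0,"tz": 0,"wx": 0,"wy": 0,"wz": 0},
  {"jaw": 0.3,"tx": 0,"ty": 0,"tz": 0,"wx": 0,"wy": 0,"wz": 0},
  {"jaw": -0.2,"tx": 0,"ty": 0,"tz": 0,"wx": 0,"wy": 0,"wz": 0},
  {"jaw": -0.5,"tx": 0,"ty": 0,"tz": 0,"wx": 0,"wy": 0,"wz": 0},
  {"jaw": -0.7,"tx": 0,"ty": 0,"tz": 0,"wx": 0,"wy": 0,"wz": 0},
  {"jaw": -0.9,"tx": 0,"ty": 0,"tz": 0,"wx": 0,"wy": 0,"wz": 0},
  {"jaw": -1,"tx": 0,"ty": 0,"tz": 0,"wx": 0,"wy": 0,"wz": 0},
  {"jaw": -1,"tx": 0,"ty": 0,"tz": 0,"wx": 0,"wy": 0,"wz": 0},
  {"jaw": -1,"tx": 0,"ty": 0,"tz": 0,"wx": 0,"wy": 0,"wz": 0},
], force=60)

```text
clock: 12.05
tcp_pos: [0.478, -0.2169, 0.1968]
orientation: [0.001, 0.719, 0.695, 0.0]
wrist_force: [0.5, 0.6, 5.4]
finger_gap: 0.0107
```

```bash
python3 look.py w8
```

```text
12.05 [ 0.47802191 -0.2169027   0.19681029] [6.83948849e-04 7.18534717e-01 6.95490692e-01 3.01754359e-04] yaw y -1.8673052172887594 F [0.46798646 0.62403463 5.42270376] M [ 0.16323751 -0.06104433 -0.0217302 ] 0.010658860783759175
```

View pics/w8.png

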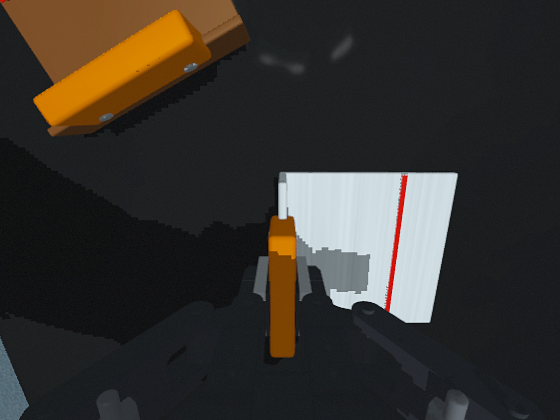

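The strip is gripped squarely. Lift, turn 3.3° and carry it to the board.

Call:
carry_out([
  {"jaw": -1,"tx": 0,"ty": 0,"tz": -1,"wx": 0,"wy": 0,"wz": 0},
  {"jaw": -1,"tx": 0,"ty": 0,"tz": -3,"wx": 0,"wy": 0,"wz": 0},
  {"jaw": -1,"tx": 0,"ty": 0,"tz": -4,"wx": 0,"wy": 0,"wz": 0},
  {"jaw": -1,"tx": 0,"ty": 0,"tz": -3,"wx": 0,"wy": 0,"wz": -1.6},
  {"jaw": -1,"tx": 0,"ty": 0,"tz": -1,"wx": 0,"wy": 0,"wz": -1.7},
  {"jaw": -1,"tx": 2,"ty": -0.1,"tz": 0,"wx": 0,"wy": 0,"wz": 0},
  {"jaw": -1,"tx": 4,"ty": -0.1,"tz": 0,"wx": 0,"wy": 0,"wz": 0},
  {"jaw": -1,"tx": 5,"ty": -0.1,"tz": 0,"wx": 0,"wy": 0,"wz": 0},
  {"jaw": -1,"tx": 5,"ty": -0.1,"tz": 0,"wx": 0,"wy": 0,"wz": 0},
  {"jaw": -1,"tx": 5,"ty": -0.1,"tz": 0,"wx": 0,"wy": 0,"wz": 0},
  {"jaw": -1,"tx": 5,"ty": -0.1,"tz": 0,"wx": 0,"wy": 0,"wz": 0},
  {"jaw": -1,"tx": 5,"ty": -0.1,"tz": 0,"wx": 0,"wy": 0,"wz": 0},
  {"jaw": -1,"tx": 5,"ty": -0.1,"tz": 0,"wx": 0,"wy": 0,"wz": 0},
  {"jaw": -1,"tx": 5,"ty": -0.1,"tz": 0,"wx": 0,"wy": 0,"wz": 0},
  {"jaw": -1,"tx": 3,"ty": -0.1,"tz": 0,"wx": 0,"wy": 0,"wz": 0},
  {"jaw": -1,"tx": 1.2,"ty": 0,"tz": 0,"wx": 0,"wy": 0,"wz": 0},
  {"jaw": -1,"tx": 0,"ty": 0,"tz": 0,"wx": 0,"wy": 0,"wz": 0},
  {"jaw": -1,"tx": 0,"ty": 0,"tz": 0,"wx": 0,"wy": 0,"wz": 0},
])

```text
clock: 14.35
tcp_pos: [0.4561, 0.2341, 0.3157]
orientation: [-0.0, 0.699, 0.716, -0.001]
wrist_force: [0.1, 0.8, -1.2]
finger_gap: 0.0111
```

```bash
python3 look.py w9
```

```text
14.35 [0.45605047 0.23411404 0.31567391] [-1.57254859e-04  6.98545307e-01  7.15565536e-01 -6.26460139e-04] yaw y 1.3791566289886532 F [ 0.0940823   0.77704989 -1.22263265] M [-0.00489386  0.04795138 -0.00770507] 0.011111377767478624
```

View pics/w9.png

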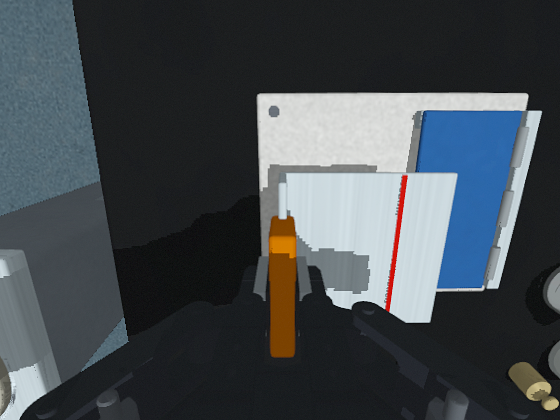

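The strip's held pose is unchanged, with the red line at x≈395-405 px. Next I'll lower it to about 4 mm above the bed, in front of the cover.

Call:
carry_out([
  {"jaw": -1,"tx": 0,"ty": 0,"tz": 2,"wx": 0,"wy": 0,"wz": 0},
  {"jaw": -1,"tx": 0,"ty": 0,"tz": 3,"wx": 0,"wy": 0,"wz": 0},
  {"jaw": -1,"tx": 0,"ty": 0,"tz": 3,"wx": 0,"wy": 0,"wz": 0},
  {"jaw": -1,"tx": 0,"ty": 0,"tz": 1.5,"wx": 0,"wy": 0,"wz": 0},
  {"jaw": -1,"tx": 0,"ty": 0,"tz": 0.7,"wx": 0,"wy": 0,"wz": 0},
  {"jaw": -1,"tx": 0,"ty": 0,"tz": 0,"wx": 0,"wy": 0,"wz": 0},
  {"jaw": -1,"tx": 0,"ty": 0,"tz": 0,"wx": 0,"wy": 0,"wz": 0},
])

```text
clock: 15.28
tcp_pos: [0.4569, 0.235, 0.2152]
orientation: [0.0, 0.698, 0.716, 0.001]
wrist_force: [-0.0, -0.7, -2.0]
finger_gap: 0.0109
```

```bash
python3 look.py w10;python3 - <<'E'
from workcell import eyes
import cv2
i=eyes.read_camera("scene")
cv2.imwrite("pics/s10.png",cv2.resize(i[150:260,160:320],None,fx=5,fy=5,interpolation=2))
E
```

```text
15.275 [0.45686643 0.23503982 0.21518127] [3.86571967e-04 6.98250477e-01 7.15852927e-01 8.42164314e-04] yaw y 1.4263369703106008 F [-0.04617617 -0.73365496 -2.01507695] M [0.02087363 0.05838866 0.00265629] 0.010852750560379256
```

View pics/w10.png

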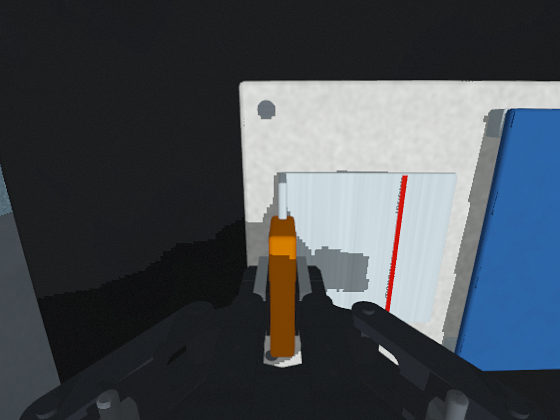

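View pics/s10.png

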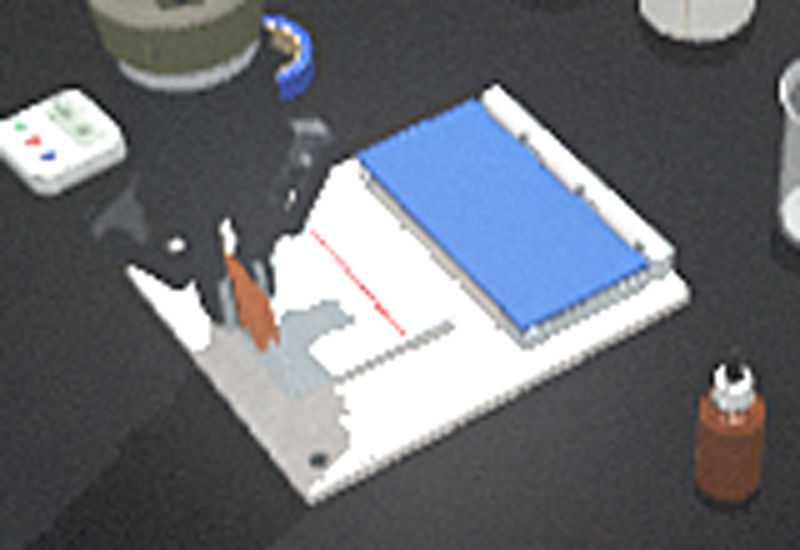

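```bash
python3 -c "
import cv2;i=cv2.imread('pics/w10.png');cv2.imwrite('pics/c10.png',cv2.resize(i[70:385,230:560],None,fx=1.9,fy=1.9,interpolation=2)[:600])"
```

```text
(no output)
```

View pics/c10.png

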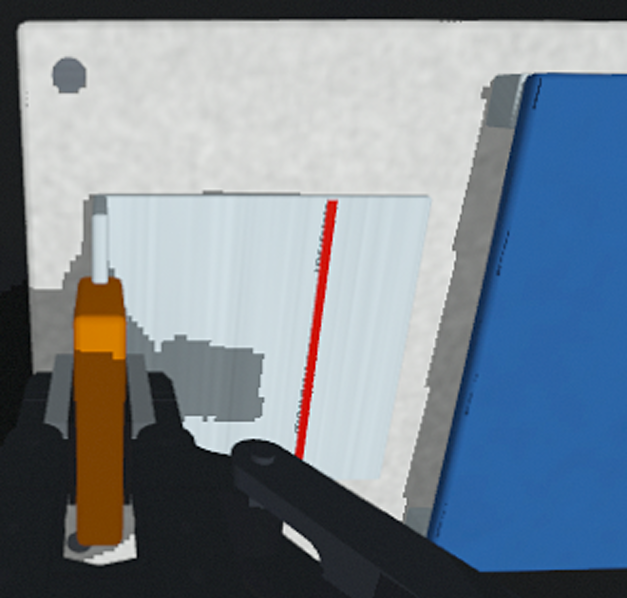

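```bash
python3 - <<'E'
import io,contextlib
with contextlib.redirect_stdout(io.StringIO()):
    from fit import *
import pickle
cw=pickle.load(open("pics/w10.pkl","rb"))
P=lambda p:px(p,(230,70),1.9)
h=.0184*1000+4
x=fit("strip",[(cw,[(50,50,h),(50,-50,h),(20,50,h)],P([(431,195),(381,480),(333,198)]))],[.505,.236,.025])
y=fit("board",[(cw,[(-120,100,12),(20,85,30),(20,-85,30)],P([(18,22),(535,73),(430,566)]))],b)
print("bar", x[0]-.048*np.cos(x[2]), x[1]-.048*np.sin(x[2]))
d=x[:2]-y[:2];c,s_=np.cos(y[2]),np.sin(y[2])
L=[c*d[0]+s_*d[1],-s_*d[0]+c*d[1]];print("strip centre in board",L,"edge x",L[0]+.05,"rel yaw",np.degrees(x[2]-y[2]))
E
```

```text
strip [0.50594491 0.23669017 0.03081633]
[[[0.5, 1.1], [0.1, -0.9], [-0.5, -0.3]]]
board [0.55455361 0.23849821 0.03951818]
[[[-0.2, 0.4], [0.7, -1.4], [-0.5, 2.5]]]
bar 0.4579676982739926 0.23521122214198176
strip centre in board [np.float64(-0.04864217853144989), np.float64(0.00011380283165882414)] edge x 0.0013578214685501105 rel yaw -0.498579453647505
```

Strip and board agree: the edge is about 1.5 mm past the board's centre, relative yaw is about 0.5° and the lateral offset is about 0. I'll lower to 1.5 mm clearance and slide in.

Call:
carry_out([
  {"jaw": -1,"tx": 0,"ty": 0,"tz": 0.3,"wx": 0,"wy": 0,"wz": -0.3},
  {"jaw": -1,"tx": 0,"ty": 0,"tz": 0.15,"wx": 0,"wy": 0,"wz": 0},
  {"jaw": -1,"tx": 0,"ty": 0.5,"tz": 0,"wx": 0,"wy": 0,"wz": 0},
  {"jaw": -1,"tx": 0,"ty": 0.5,"tz": 0,"wx": 0,"wy": 0,"wz": 0},
  {"jaw": -1,"tx": 0,"ty": 0.5,"tz": 0,"wx": 0,"wy": 0,"wz": 0},
  {"jaw": -1,"tx": 0,"ty": 0.5,"tz": 0,"wx": 0,"wy": 0,"wz": 0},
  {"jaw": -1,"tx": 0,"ty": 0.5,"tz": 0,"wx": 0,"wy": 0,"wz": 0},
  {"jaw": -1,"tx": 0,"ty": 0,"tz": 0,"wx": 0,"wy": 0,"wz": 0},
  {"jaw": -1,"tx": 0,"ty": 0,"tz": 0,"wx": 0,"wy": 0,"wz": 0},
])

```text
clock: 16.5
tcp_pos: [0.4812, 0.2356, 0.2096]
orientation: [-0.0, 0.696, 0.718, -0.0]
wrist_force: [-1.0, -0.5, -1.7]
finger_gap: 0.0114
```

```bash
python3 look.py w11;python3 - <<'E'
from workcell import eyes
import cv2
i=eyes.read_camera("scene")
cv2.imwrite("pics/s11.png",cv2.resize(i[150:260,160:320],None,fx=5,fy=5,interpolation=2))
E
```

```text
16.5 [0.48118092 0.2356156  0.20962247] [-1.15329913e-04  6.96351317e-01  7.17701061e-01 -1.28071607e-04] yaw y 1.7300027907898112 F [-0.96464409 -0.52927083 -1.70677892] M [-0.0451927   0.02350987  0.00178254] 0.011431926574732592
```

View pics/w11.png

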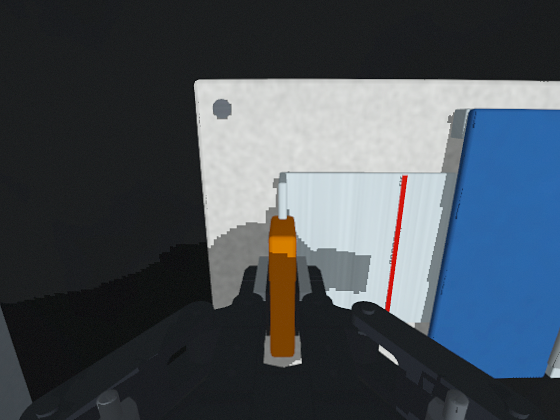

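View pics/s11.png

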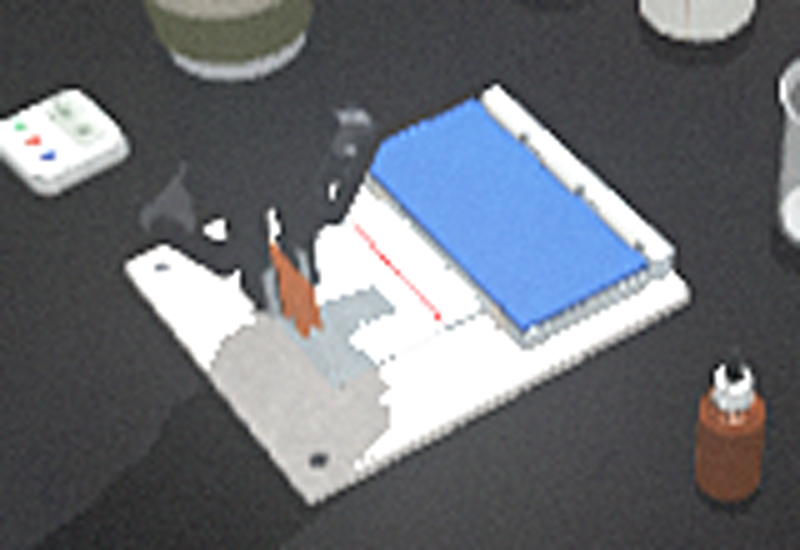

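The front edge has just gone under the cover, which is still closed. I'll push in the remaining 24 mm.

Call:
carry_out([
  {"jaw": -1,"tx": 0,"ty": 0.4,"tz": 0,"wx": 0,"wy": 0,"wz": 0},
  {"jaw": -1,"tx": 0,"ty": 0.5,"tz": 0,"wx": 0,"wy": 0,"wz": 0},
  {"jaw": -1,"tx": 0,"ty": 0.5,"tz": 0,"wx": 0,"wy": 0,"wz": 0},
  {"jaw": -1,"tx": 0,"ty": 0.5,"tz": 0,"wx": 0,"wy": 0,"wz": 0},
  {"jaw": -1,"tx": 0,"ty": 0.4,"tz": 0,"wx": 0,"wy": 0,"wz": 0},
  {"jaw": -1,"tx": 0,"ty": 0.1,"tz": 0,"wx": 0,"wy": 0,"wz": 0},
  {"jaw": -1,"tx": 0,"ty": 0,"tz": 0.05,"wx": 0,"wy": 0,"wz": 0},
  {"jaw": -1,"tx": 0,"ty": 0,"tz": 0.05,"wx": 0,"wy": 0,"wz": 0},
  {"jaw": -1,"tx": 0,"ty": 0,"tz": 0,"wx": 0,"wy": 0,"wz": 0},
  {"jaw": -1,"tx": 0,"ty": 0,"tz": 0,"wx": 0,"wy": 0,"wz": 0},
])

```text
clock: 17.85
tcp_pos: [0.5051, 0.2364, 0.2088]
orientation: [-0.0, 0.696, 0.718, -0.0]
wrist_force: [-0.0, 0.1, 0.9]
finger_gap: 0.011
```

```bash
python3 look.py w12;python3 - <<'E'
from workcell import eyes
import cv2
i=eyes.read_camera("scene")
cv2.imwrite("pics/s12.png",cv2.resize(i[150:260,160:320],None,fx=5,fy=5,interpolation=2))
E
```

```text
17.85 [0.50511488 0.23638967 0.20879998] [-6.70814680e-05  6.96288342e-01  7.17762175e-01 -3.39603922e-05] yaw y 1.7400587067109115 F [-0.02517295  0.13675411  0.86702248] M [-0.03826927  0.22558089  0.0710331 ] 0.011039597311602622
```

View pics/w12.png

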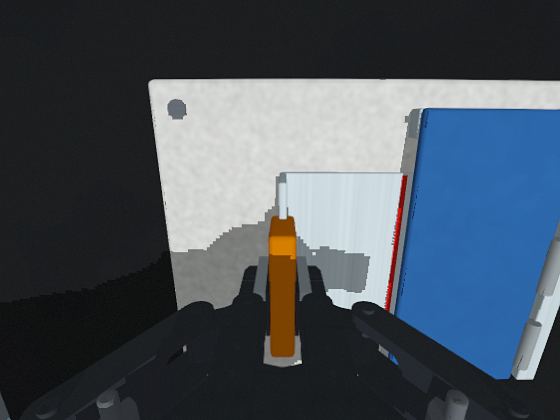

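View pics/s12.png

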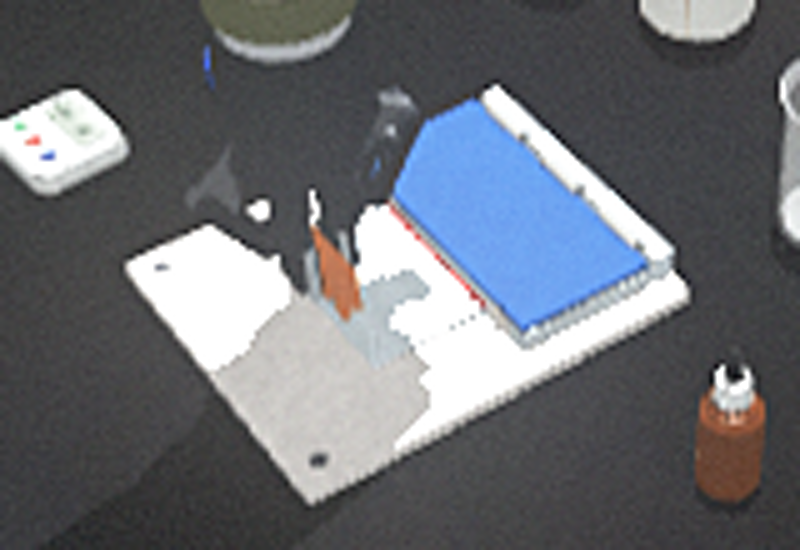

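The red line now meets the cover edge and contact is starting. Next I'll build up the press.

Call:
carry_out([
  {"jaw": -1,"tx": 0,"ty": 0,"tz": 0.1,"wx": 0,"wy": 0,"wz": 0},
  {"jaw": -1,"tx": 0,"ty": 0,"tz": 0,"wx": 0,"wy": 0,"wz": 0},
  {"jaw": -1,"tx": 0,"ty": 0,"tz": 0,"wx": 0,"wy": 0,"wz": 0},
])

```text
clock: 18.32
tcp_pos: [0.5051, 0.2364, 0.2088]
orientation: [0.0, 0.696, 0.718, 0.0]
wrist_force: [-4.2, -1.7, 8.6]
finger_gap: 0.011
```

Call:
carry_out([
  {"jaw": -1,"tx": 0,"ty": 0,"tz": 0,"wx": 0,"wy": 0,"wz": 0},
  {"jaw": -1,"tx": 0,"ty": 0,"tz": 0,"wx": 0,"wy": 0,"wz": 0},
  {"jaw": -1,"tx": 0,"ty": 0,"tz": 0,"wx": 0,"wy": 0,"wz": 0},
  {"jaw": -1,"tx": 0,"ty": 0,"tz": 0,"wx": 0,"wy": 0,"wz": 0},
])

```text
clock: 18.82
tcp_pos: [0.5051, 0.2364, 0.2088]
orientation: [0.0, 0.696, 0.718, 0.0]
wrist_force: [-3.6, -1.8, 8.3]
finger_gap: 0.0109
```

```bash
python3 look.py w13;python3 - <<'E'
from workcell import eyes
import cv2
i=eyes.read_camera("scene")
cv2.imwrite("pics/s13.png",cv2.resize(i[150:260,160:320],None,fx=5,fy=5,interpolation=2))
E
python3 -c "
import cv2;i=cv2.imread('pics/w13.png');cv2.imwrite('pics/c13.png',cv2.resize(i[90:330,260:480],None,fx=2.5,fy=2.5,interpolation=2))"
```

```text
18.825 [0.50512245 0.23639683 0.20878896] [9.71804330e-05 6.96287979e-01 7.17762498e-01 1.95611052e-04] yaw y 1.740114326419686 F [-3.63247878 -1.81887398  8.25552544] M [-0.2670145   0.89519775 -0.01721234] 0.010921127589609062
```

View pics/c13.png

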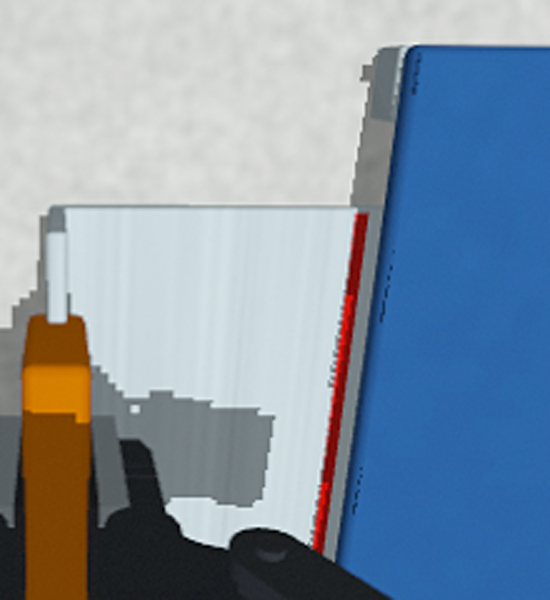

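View pics/s13.png

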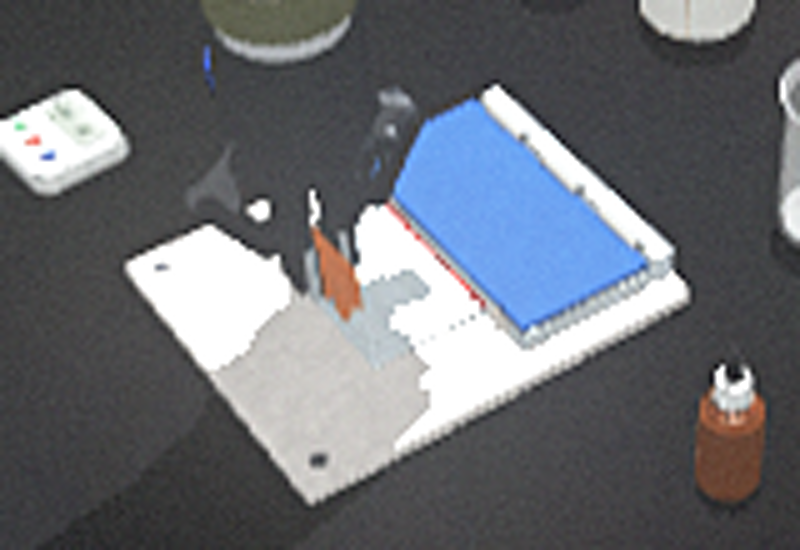

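```bash
python3 - <<'E'
from h import *
import pickle
cw=pickle.load(open("pics/w13.pkl","rb"))
P=lambda p:(np.array(p,float)+.5)/2.5-.5+np.array([260,90])
a=onz(cw,P([(363,213),(318,550)]),.016);b=onz(cw,P([(393,213),(343,550)]),.030)
print(a,b);
# cover front line eval at y of a
m=(b[1,0]-b[0,0])/(b[1,1]-b[0,1])
print([(b[0,0]+m*(p[1]-b[0,1])-p[0])*1000 for p in a], "line slopes",m,(a[1,0]-a[0,0])/(a[1,1]-a[0,1]))
E
```

```text
[[0.57236476 0.28823849 0.016     ]
 [0.57487959 0.19876181 0.016     ]] [[0.57260458 0.29083907 0.03      ]
 [0.57473478 0.20895565 0.03      ]]
[np.float64(0.30747051850743556), np.float64(0.12038331119346157)] line slopes -0.026015071141757745 -0.02810597565172799
```

The red line is within 0.3 mm of the plate's edge, and the two are parallel to about 0.1°. About 10 N is pressing and the cover is closed, so I'm handing in.

```bash
python3 - <<'E'
from workcell import get_state, env
print(env.hand_in()); s=get_state(); print(s["clock"],s["tcp_pos"],s["wrist_force"],s["finger_gap"])
E
```

```text
the job is handed in; nothing more can be done
None
the job is handed in; nothing more can be done
```

I moved the dropper bottle off the board, slid the metal strip under the blue cover plate up to its red line, and handed the job in at about 18.9 s while still gripping and pressing it. The hand-in gives no verdict, so these are my own last checks:

- **Bottle:** it stood upright on the worktop at about (0.62, 0.03), right of the board, and was let go. The last scene pictures still show it standing.
- **Strip position:** the wrist camera puts the red line within 0.3 mm of the plate's front edge, parallel to about 0.1°. Before insertion the strip was sideways centred to within a millimetre or so.
- **Press and grip:** the wrist force was 8.3 N upward, or about 10 N on the board once the strip's weight is added. The tool was at rest and vertical, with the gripper closed on the orange bar. There was also a side force of about 4 N and a moment of about 0.9 N m, so the pressure is probably not spread evenly under the strip.
- **Cover and other objects:** the plate looked closed throughout, and I saw no bystander shifted. I judged both by eye only.
- **Disagreements:** the fixed cameras and the wrist camera differed by about 3 mm on the board's position. I set the final position from the red line and plate edge in a single wrist picture instead.
- **Refused call:** my first move call was rejected because rows need all seven keys. Nothing moved.

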